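# Switch on the guarded bench supply

## Robot

A 7-joint arm with a two-finger parallel gripper is mounted at the origin on a cart in front of the work surface, level with it; the furniture and walls round the work are solid. World frame = base frame: x ahead of the robot, y to its left, z up, the work surface at z = 0. Lengths are in m, angles in rad, forces in N, time in s.
With the tool pointing down it reaches from about 0.4 to 0.75 m from the base axis. Payload 19.5 kg.
Tool frame: the origin (TCP) lies on the centre line of the jaws, within the pads' length; the fingertips stand 14 mm ahead of it and the grasp point (between the pads) lies 5 mm behind it; z points along the fingers, y is the line along which they close (so a half turn about z gives the same grasp; the last joint's range is limited). The gripper opens to 85 mm and grips with 20 to 120 N. Pads are 22 mm wide; open, the fingers measure 114 mm over their backs; the gripper's body (76 mm by 85 mm) begins 54 mm behind the grasp point. The pads swing forward as they close: fully open they stand 13 mm farther back than shut.
Start: joints at [-1.306, 0.707, -0.028, 1.485, 0.022, 0.951, -0.075], TCP at [0.174, 0.548, 0.245] pointing down, gripper open.
Joint ranges: [-2.71, 2.71], [-0.32, 2.16], [-1.57, 1.52], [0, 2.45], [-1.46, 4.6], [0, 2.02], [-2.83, 2.83]. Speed limits (rad/s): [1.89, 1.89, 2.57, 2.57, 3.01, 3.01, 3.01].

## Interface

Orientations are given as a unit quaternion [w, x, y, z].
In Python, from bench import observe, get_image, sign_off gives the robot as it stands.
- The arm moves only by the shell command python3 -m jog 'ROWS'. ROWS is JSON, one flat list of numbers, 5 for each row, row after row: the shift along the tool's x, y, z in mm, then the turn about the tool's z in rad, then the opening, from -1 (shut) to 1 (fully open). A call has 1 to 12 rows; each row is the pose to reach, as a shift and turn from the pose commanded when the call began, along the tool's axes at that moment; what a row does not reach only later rows make up. A row lasts 1/8 s, in which the tool goes at most 62.5 mm and 10.7 degrees, less where a joint would pass 70% of its speed; a pose out of reach is approached as far as the arm can. A call with a gripper value outside its range is refused whole. The fingers move at their own pace and stop on an object; the grip force is fixed at half the most. Time passes only in rows, so rows that repeat a pose let the fingers close. It gives the time, the measured TCP pose, the force, the opening and the grip force at its end, in the units of the state.
- observe(): the state, without advancing time (a new reading comes with each control period).
- get_image(name): name is "scene" or "side" or "wrist"; returns a dict with "img" (420x560x3 uint8, red, green, blue), "mtx" (3x3 intrinsics, pixels), "camera_from_world" (4x4, takes a point from world to camera coordinates). Camera axes: x right, y up, looking along -z (the intrinsics and any distortion apply to the point x, -y, -z); pixel columns grow to the right and rows downward; lengths in m; the calibration is good to about 2 mm. A picture is of the moment at which its call begins. There is no depth.
- sign_off(): hands the job in; it is judged then, once.
The state is a dict: "clock": time; "qpos": joint angles; "qd": joint speeds; "tau": joint torques, N m; "tool_pos": TCP position; "eef_rot": TCP orientation; "contact_force": force on the tool from outside, world axes, zero at the start; "wrist_torque": the same for the moment, N m; "grip_width": finger opening in m; "grip_force": force on a finger pad.
Only numpy, scipy, OpenCV 4.12 (cv2) and the standard library are available. Lean on these libraries where they do the work, as an engineer would, in place of code of your own. Each camera call takes 0.05 s, during which the arm holds its last target. There are 200 camera calls.

## Task

Switch on the bench supply at the steel box with the wide guard: push its guard up and back with a fingertip until it stays open, push the toggle beneath all the way over to the rear (away from the robot), then nudge the guard forward again so that it drops fully shut over the toggle. Push gently and grip or lift nothing, and leave the box with the narrow guard and everything else on the bench as it is.

Things in the scene. Friction and masses are not known exactly. Their poses are not given: they have to be found in the camera images.
- wide_box: Grey steel switch box fixed to the bench, the one to switch on; its guard is the wide one, 74 mm across. 150x120x50 mm (along its x, y, z); origin at the centre of its underside, z up, its front faces its -x (roughly towards the robot, turned up to 0.35 rad either way). Flat top panel 50 mm above the origin. The two boxes stand side by side and may have changed places.
- wide_box_guard (a joint): Angle of the sheet-steel guard, an upside-down trough (74 mm across y, 54 mm along x, 80 g) over the toggle of wide_box: 0 = shut, 1.48 = open against its stop. It turns about the box's y axis at the hinge, front edge up and over to the rear (+x). Past about 0.85 it falls open of itself and stays; brought back below about 0.65 it drops shut of itself; no spring.
- wide_box_hinge (a point): Middle of the guard's hinge pin, fixed in the box at x +35, y 0, z 58 mm of the box's frame.
- wide_box_edge (a point): Centre of the rounded bead (8 mm thick, across the full width) along the guard's standing finger edge, its highest part when shut. Shut, it lies 53 mm in front of and 62 mm above the hinge pin (120 mm above the bench), 18 mm above the guard's roof, flush with its 2 mm front wall, and can be pushed with a fingertip from the front; open, it lies about 57 mm behind and 58 mm above the pin, its bead reachable from behind. The front wall ends 9 mm above the pin's level.
- wide_box_toggle (a joint): Angle of the steel toggle under the guard: 0 = off (leaning 0.42 rad to the box's front), 0.84 = on (leaning 0.42 rad to the rear). It stays where it is left; about 2 N at its tip moves it.
- wide_box_tip (a point): End of the toggle's 9 mm thick bat (centre of its round end). The toggle pivots at x +8, y 0, z 54 mm of the box's frame; this point is 32.5 mm from the pivot.
- narrow_box: Grey steel switch box fixed to the bench, NOT to be switched; alike but for its guard, which is only 38 mm across. 150x120x50 mm (along its x, y, z); origin at the centre of its underside, z up, its front faces its -x (roughly towards the robot, turned up to 0.35 rad either way). Flat top panel 50 mm above the origin. The two boxes stand side by side and may have changed places.
- narrow_box_guard (a joint): Angle of the sheet-steel guard, an upside-down trough (38 mm across y, 54 mm along x, 80 g) over the toggle of narrow_box: 0 = shut, 1.48 = open against its stop. It turns about the box's y axis at the hinge, front edge up and over to the rear (+x). Past about 0.85 it falls open of itself and stays; brought back below about 0.65 it drops shut of itself; no spring.
- narrow_box_hinge (a point): Middle of the guard's hinge pin, fixed in the box at x +35, y 0, z 58 mm of the box's frame.
- narrow_box_edge (a point): Centre of the rounded bead (8 mm thick, across the full width) along the guard's standing finger edge, its highest part when shut. Shut, it lies 53 mm in front of and 62 mm above the hinge pin (120 mm above the bench), 18 mm above the guard's roof, flush with its 2 mm front wall, and can be pushed with a fingertip from the front; open, it lies about 57 mm behind and 58 mm above the pin, its bead reachable from behind. The front wall ends 9 mm above the pin's level.
- narrow_box_toggle (a joint): Angle of the steel toggle under the guard: 0 = off (leaning 0.42 rad to the box's front), 0.84 = on (leaning 0.42 rad to the rear). It stays where it is left; about 2 N at its tip moves it.
- narrow_box_tip (a point): End of the toggle's 9 mm thick bat (centre of its round end). The toggle pivots at x +8, y 0, z 54 mm of the box's frame; this point is 32.5 mm from the pivot.
- driver: Loose bystander, to be left alone: screwdriver with orange handle, 206 mm long, lying between the boxes. Origin at the centre of its underside.
- plug: Loose bystander, to be left alone: used spark plug, 77 mm long, lying to the right of the boxes. Origin at the centre of its underside.
- spanner: Loose bystander, to be left alone: combination spanner, 218 mm long, lying behind the boxes. Origin at the centre of its underside.
- bolts: Loose bystander, to be left alone: shallow tin of bolts, 72x77x37 mm, standing between and behind the boxes. Origin at the centre of its underside.
- clamp: Loose bystander, to be left alone: black spring clamp, 111 mm long, lying to the left of the boxes. Origin at the centre of its underside.
- tape: Loose bystander, to be left alone: roll of clear tape standing on edge, 84 mm high, behind the boxes. Origin at the centre of its underside.
- lube: Loose bystander, to be left alone: white and orange spray can, 54 mm wide, 176 mm tall, behind the boxes. Origin at the centre of its underside.

How it is judged:
On the way, in this order (a step that is already met when the one before it is completed fails the run):
1. the wide guard stays open and the toggle under it is still off (value of joint wide_box_guard above 1.2 rad and value of joint wide_box_toggle below 0.3 rad), for 0.2 s.
2. the toggle is over to the rear while the guard is open (value of joint wide_box_toggle above 0.7 rad and value of joint wide_box_guard above 0.8 rad), for 0.2 s.
At the end, for the whole second after the job is handed in: The wide box's toggle is on (more than 0.7 of 0.84 rad), its guard is shut again (less than 0.08 rad) and at rest; the narrow box's guard is shut (less than 0.08 rad) and its toggle off (less than 0.2 rad); each loose bystander is within 30 mm of where it stood (value of joint wide_box_toggle above 0.7 rad and value of joint each of wide_box_guard, narrow_box_guard below 0.08 rad and value of joint narrow_box_toggle below 0.2 rad and velocity of joint wide_box_guard between -0.1 and 0.1 rad/s and distance of each of driver, plug, spanner, bolts, clamp, tape, lube from where it was at the start of the episode below 0.03 m); the robot touches nothing.
It fails at once if the switch box with the wide guard is gripped or handled roughly (more than 35 N from the fingers) (contact force between the fingers and wide_box above 35 N).
It fails at once if the narrow box's guard is opened (over 0.3 rad) or its toggle moved (to over 0.25 rad) (value of joint narrow_box_guard above 0.3 rad or value of joint narrow_box_toggle above 0.25 rad).
It fails at once if a bystander is lifted (20 mm) or shoved away (50 mm) (distance of any of driver, plug, spanner, bolts, clamp, tape, lube from where it was at the start of the episode above 0.05 m or height (world z) of any of driver, plug, spanner, bolts, clamp, tape, lube above 0.02 m).
It also fails if it takes over 54 s, if anything falls off the work surface, if the arm or the gripper's body presses on something with over 40 N, if the wrist force passes 120 N, or if a joint passes its speed limit or range.

## Working session

There is one attempt and no reset: what is moved stays moved. The work goes in short steps, Python scripts to look and compute and a shell command to move; the robot and the scene stay as the last step left them, time stands still between calls to the robot, and variables do not carry over. Pictures are saved under pics/ and viewed, at most 10 in all, crops included, and the job is handed in when it is done.

```bash
ls; mkdir -p pics; cat > h.py <<'E'
import numpy as np,cv2
from bench import observe,get_image,sign_off
def snap(n,f):
    d=get_image(n);cv2.imwrite(f'pics/{f}.png',d['img'][:,:,::-1]);np.savez(f'pics/{f}.npz',**d);return d
def load(f): return np.load(f'pics/{f}.npz')
def proj(d,P):
    P=np.atleast_2d(P);T=d['camera_from_world'];c=P@T[:3,:3].T+T[:3,3];c=c*[1,-1,-1];u=c@d['mtx'].T;return u[:,:2]/u[:,2:]
def ray(d,uv):
    T=d['camera_from_world'];R=T[:3,:3];v=np.linalg.inv(d['mtx'])@[uv[0],uv[1],1.];return -R.T@T[:3,3],R.T@(v*[1,-1,-1])
def onz(d,uv,z):
    o,v=ray(d,uv);return o+v*(z-o[2])/v[2]
E
python3 - <<'E'
from h import *
a=snap('scene','s0')
b=snap('side','d0')
o=observe();print({k:np.round(o[k],3) for k in('clock','tool_pos','eef_rot','contact_force')},a.keys())
for d in(a,b):print(ray(d,(280,210)))
E
```

```text
pics
{'clock': np.float64(0.1), 'tool_pos': array([0.174, 0.548, 0.245]), 'eef_rot': array([-0.   ,  0.153,  0.988, -0.   ]), 'contact_force': array([ 0.138,  0.375, -0.249])} dict_keys(['img', 'mtx', 'camera_from_world'])
(array([-0.19478932, -0.66746023,  1.11043775]), array([ 0.58002494,  0.43996546, -0.68563907]))
(array([ 0.57119684, -0.87191308,  0.69530801]), array([ 0.076671  ,  0.81226388, -0.57824284]))
```

View pics/s0.png

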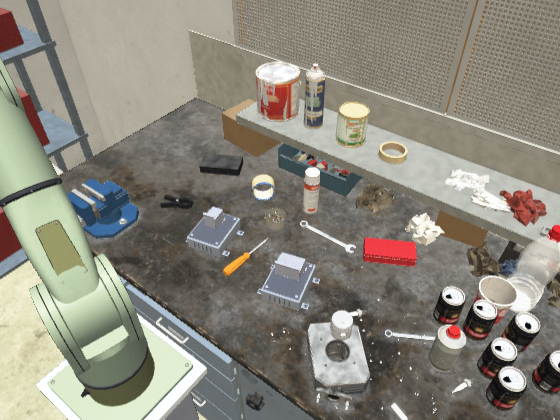

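View pics/d0.png

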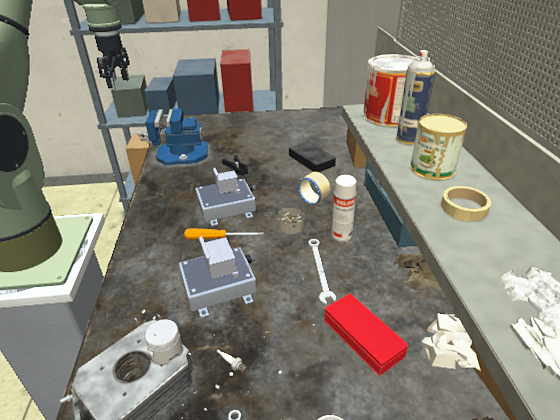

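The wide guard is on the box at scene (290,275) / side (217,270); the narrow one is at scene (213,230). The driver lies between them. I'll enlarge the wide box in both views.

```bash
python3 - <<'E'
from h import *
a=cv2.imread('pics/s0.png')[240:315,245:335];b=cv2.imread('pics/d0.png')[225:325,165:275]
A=cv2.resize(a,None,fx=4.4,fy=4.4,interpolation=2);B=cv2.resize(b,None,fx=3.6,fy=3.6,interpolation=2)
H=max(A.shape[0],B.shape[0]);c=np.zeros((H,A.shape[1]+B.shape[1],3),np.uint8);c[:A.shape[0],:A.shape[1]]=A;c[:B.shape[0],A.shape[1]:]=B
cv2.imwrite('pics/c0.png',c);print(c.shape,A.shape)
E
```

```text
(360, 792, 3) (330, 396, 3)
```

View pics/c0.png

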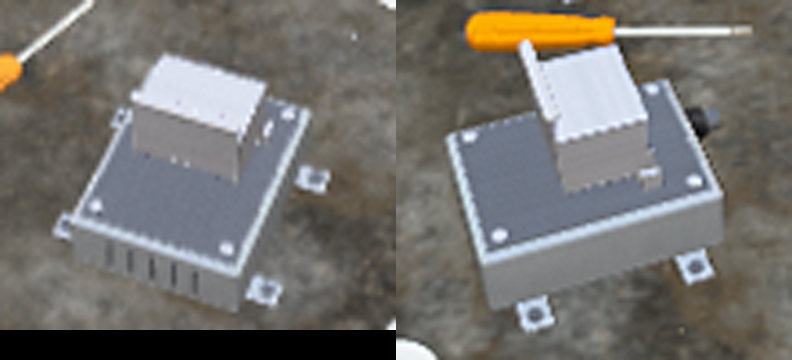

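```bash
python3 - <<'E'
from h import *
s=load('s0');d=load('d0')
S=lambda u,v:(245+(u+.5)/4.4-.5,240+(v+.5)/4.4-.5)
D=lambda u,v:(165+(u-396+.5)/3.6-.5,225+(v+.5)/3.6-.5)
cs=dict(FL=S(74,216),FR=S(238,268),RR=S(311,110))
cd=dict(FL=D(447,137),FR=D(484,255),RR=D(722,194),RL=D(667,82))
for k in cs:print('s',k,onz(s,cs[k],.05).round(4))
P={k:onz(d,cd[k],.05) for k in cd}
for k in P:print('d',k,P[k].round(4))
for n,Q in(('side',P),):
    c=sum(Q.values())/4;x=(Q['RR']+Q['RL']-Q['FR']-Q['FL'])/2;y=(Q['FL']+Q['RL']-Q['FR']-Q['RR'])/2
    print(c,x,y,np.linalg.norm(x),np.linalg.norm(y),np.arctan2(x[1],x[0]),np.arctan2(-y[0],y[1]))
Q={k:onz(s,cs[k],.05) for k in cs};c=(Q['FL']+Q['RR'])/2;x=Q['RR']-Q['FR'];y=Q['FL']-Q['FR']
print('scene',c,np.linalg.norm(x),np.linalg.norm(y),np.arctan2(x[1],x[0]),np.arctan2(-y[0],y[1]))
print('bead s',onz(s,S(134,97),.12),onz(s,S(242,132),.12),'bead d',onz(d,D(526,46),.12),onz(d,D(550,115),.12))
# screwdriver/bystander rough
print('driver',onz(d,(185,234),.015),onz(d,(263,234),.01),'lube',onz(d,(343,238),0),'bolts',onz(d,(290,230),0),'narrow',onz(d,(225,190),.05))
E
```

```text
s FL [ 0.4057 -0.143   0.05  ]
s FR [ 0.4366 -0.2527  0.05  ]
s RR [ 0.5735 -0.2174  0.05  ]
d FL [ 0.4045 -0.1429  0.05  ]
d FR [ 0.4353 -0.2481  0.05  ]
d RR [ 0.5756 -0.2156  0.05  ]
d RL [ 0.5453 -0.1067  0.05  ]
[ 0.4901691  -0.17832123  0.05      ] [0.14057133 0.03434512 0.        ] [-0.03053659  0.10702364  0.        ] 0.14470620396731151 0.11129484685742966 0.23963062051441344 0.2779402746721963
scene [ 0.48964169 -0.18017532  0.05      ] 0.14148339189386339 0.11398999647917243 0.25283727336152256 0.2736967885754599
bead s [ 0.46346742 -0.14943018  0.12      ] [ 0.48152437 -0.22202087  0.12      ] bead d [ 0.46324521 -0.14484781  0.12      ] [ 0.48016378 -0.21049244  0.12      ]
driver [0.40146089 0.00761356 0.015     ] [ 0.60587039 -0.01243037  0.01      ] lube [ 0.81450897 -0.04369921  0.        ] bolts [0.68032726 0.00805002 0.        ] narrow [0.50938808 0.15491589 0.05      ]
```

```bash
python3 -m jog '[-160,-105,0,0,-1,-324,-210,0,0,-1,-324,-210,0,0,-1,-324,-210,0,0,-1,-324,-210,0,0,-1,-324,-210,0,0,-1,-324,-210,0,0,-1,-324,-210,0,0,-1,-324,-210,0,0,-1]'; python3 -m jog '[-146,-419,0,-0.562,-1,-146,-419,0,-0.562,-1,-146,-419,0,-0.562,-1,-146,-419,0,-0.562,-1,-146,-419,0,-0.562,-1,-146,-419,0,-0.562,-1,-146,-419,0,-0.562,-1,-146,-419,0,-0.562,-1,-146,-419,0,-0.562,-1,-146,-419,0,-0.562,-1,-146,-419,0,-0.562,-1]'
cat >> h.py <<'E'
C=np.array([.490,-.179]);YAW=.255
def box(p,c=None):
    r=np.array([[np.cos(YAW),np.sin(YAW)],[-np.sin(YAW),np.cos(YAW)]]);return np.r_[r@(np.array(p)[:2]-C),p[2]]*1000
def unbox(b):
    r=np.array([[np.cos(YAW),-np.sin(YAW)],[np.sin(YAW),np.cos(YAW)]]);b=np.array(b)/1000;return np.r_[C+r@b[:2],b[2]]
def st():
    from scipy.spatial.transform import Rotation as R
    o=observe();M=R.from_quat(np.roll(o['eef_rot'],-1)).as_matrix();y=M[:,1]
    print('t',round(float(o['clock']),2),'tcp',np.round(o['tool_pos'],4),'box',box(o['tool_pos']).round(1),'tool x',M[:,0].round(3),'z',M[:,2].round(3),'yawerr',round(np.arctan2(y[1],y[0])-np.pi/2-YAW,3),'F',np.round(o['contact_force'],1))
    return o,M
E
python3 - <<'E'
from h import *
st();d=snap('wrist','w1');snap('scene','s1')
E
```

```text
clock: 1.23
tool_pos: [0.4182, 0.2514, 0.2452]
eef_rot: [-0.0, 0.152, 0.988, 0.0]
contact_force: [0.7, 0.3, 0.3]
grip_width: -0.0
grip_force: 0.0
clock: 2.6
tool_pos: [0.4321, -0.1921, 0.2455]
eef_rot: [0.0, -0.128, 0.992, 0.0]
contact_force: [0.3, -0.9, 0.6]
grip_width: -0.0001
grip_force: 0.0
t 2.6 tcp [ 0.4321 -0.1921  0.2455] box [-59.4   2.  245.5] tool x [-0.967 -0.255 -0.   ] z [ 0.  0. -1.] yawerr 0.003 F [ 0.3 -0.9  0.6]
```

View pics/w1.png

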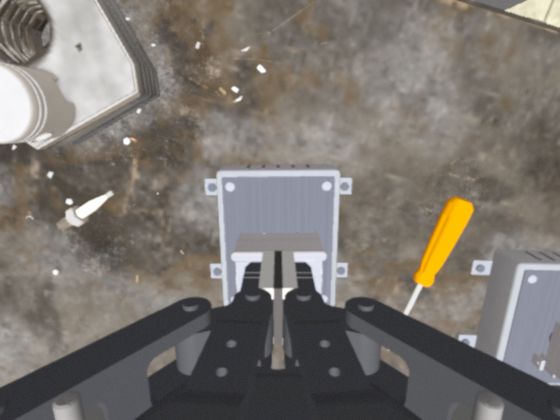

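The wrist view shows the box square to the tool: front corners at (218,172) and (340,172), bead from (233,257) to (327,257). I'll check these against the estimate.

```bash
python3 - <<'E'
from h import *
d=load('w1')
for uv,z in(((218,171),.05),((341,171),.05),((233,257),.12),((327,257),.12)):
    print(uv,box(onz(d,uv,z)).round(1))
print(proj(d,[unbox(p) for p in [(-75,60,50),(-75,-60,50),(-18,37,120),(-18,-37,120)]]).round(0))
E
```

```text
(218, 171) [-74.5 -54.1  50. ]
(341, 171) [-74.8  62.2  50. ]
(233, 257) [-17.  -33.1 120. ]
(327, 257) [-17.2  41.6 120. ]
[[339. 171.]
 [212. 170.]
 [321. 256.]
 [228. 256.]]
```

```bash
sed -i 's/^C=.*/C=np.array([.4890,-.1753]);YAW=.255/' h.py
python3 -m jog '[0,-2,60,0,-1,0,-2,119,0,-1,0,-2,119,0,-1,-12,-2,119,0,-1,-24,-2,119,0,-1,-24,-2,119,0,-1]'; python3 -c "from h import *;st()"
```

```text
clock: 3.45
tool_pos: [0.4568, -0.1891, 0.1276]
eef_rot: [0.001, -0.128, 0.992, -0.0]
contact_force: [-0.9, 0.0, -0.5]
grip_width: -0.0002
grip_force: 0.0
t 3.45 tcp [ 0.4568 -0.1891  0.1276] box [-34.6  -5.3 127.6] tool x [-0.967 -0.253 -0.002] z [ 0.002 -0.001 -1.   ] yawerr 0.001 F [-0.9  0.  -0.5]
```

```bash
python3 -m jog '[-6,0,-2,0,-1,-13,0,-6,0,-1,-18,0,-10,0,-1,-23,0,-13,0,-1,-28,0,-15,0,-1,-33,0,-17,0,-1]'; python3 - <<'E'
from h import *
st();snap('side','d1')
E
python3 - <<'E'
import cv2
cv2.imwrite('pics/c1.png',cv2.resize(cv2.imread('pics/d1.png')[130:330,120:340],None,fx=2.7,fy=2.7))
E
```

```text
clock: 4.2
tool_pos: [0.4877, -0.1809, 0.1434]
eef_rot: [-0.0, -0.127, 0.992, -0.0]
contact_force: [-0.5, -0.1, -0.5]
grip_width: 0.0001
grip_force: 0.1
t 4.2 tcp [ 0.4877 -0.1809  0.1434] box [ -2.7  -5.1 143.4] tool x [-0.968 -0.252  0.   ] z [-0. -0. -1.] yawerr 0.0 F [-0.5 -0.1 -0.5]
```

View pics/c1.png

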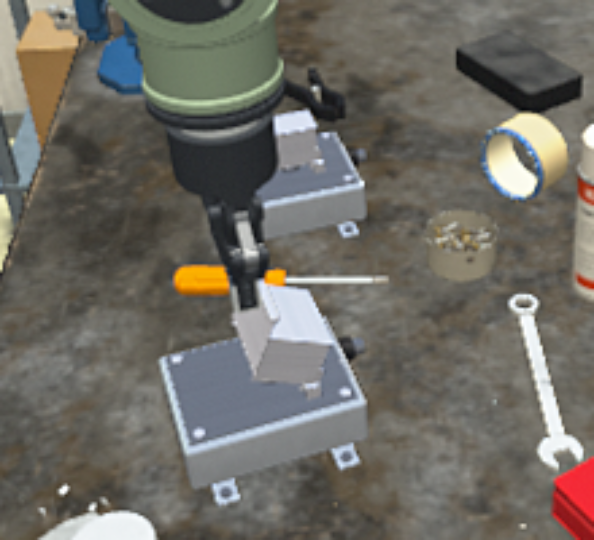

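The guard is following the fingertip, raised by about 0.4 rad with the bead at (270,300). I'll carry on.

```bash
python3 -m jog '[-6,0,-3,0,-1,-12,0,-5,0,-1,-18,0,-6,0,-1,-24,0,-6,0,-1,-30,0,-6,0,-1,-36,0,-6,0,-1,-42,0,-6,0,-1,-48,0,-6,0,-1,-54,0,-5,0,-1,-54,0,-5,0,-1]'; python3 - <<'E'
from h import *
st();snap('side','d2')
cv2.imwrite('pics/c2.png',cv2.resize(cv2.imread('pics/d2.png')[130:330,120:340],None,fx=2.7,fy=2.7))
E
```

```text
clock: 5.5
tool_pos: [0.5399, -0.1672, 0.1481]
eef_rot: [-0.0, -0.127, 0.992, 0.0]
contact_force: [0.7, 1.3, 0.0]
grip_width: -0.0003
grip_force: 0.0
t 5.5 tcp [ 0.5399 -0.1672  0.1481] box [ 51.3  -5.  148.1] tool x [-0.968 -0.253  0.   ] z [-0.  0. -1.] yawerr 0.0 F [0.7 1.3 0. ]
```

View pics/c2.png

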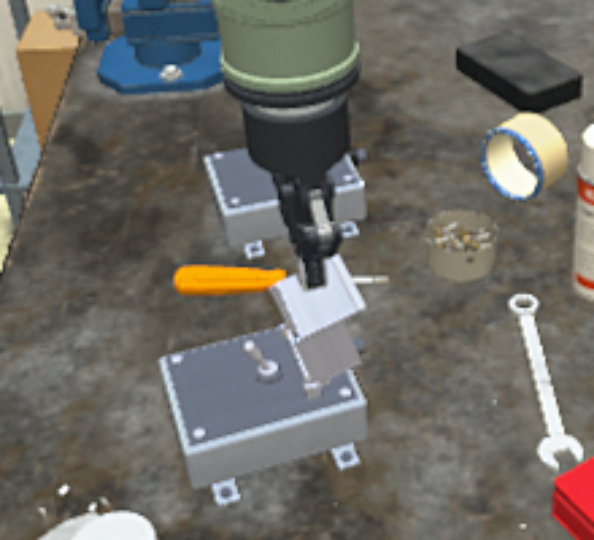

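The guard stands open and the toggle at (262,360) still leans to the front. Next I lift off and come down in front of the toggle.

```bash
python3 -m jog '[0,0,-15,0,-1,40,3,-15,0,-1,85,5,-15,0,-1,85,5,-15,0,-1,85,5,20,0,-1,85,5,60,0,-1,85,5,60,0,-1,85,5,60,0,-1]';  python3 -c "from h import *;st()"
python3 -m jog '[-6,0,0,0,-1,-12,0,0,0,-1,-17,0,0,0,-1,-22,0,0,0,-1,-26,0,0,0,-1,-30,0,0,0,-1,-30,0,0,0,-1]';  python3 -c "from h import *;st()"
```

```text
clock: 6.55
tool_pos: [0.4569, -0.1841, 0.0898]
eef_rot: [0.001, -0.127, 0.992, -0.0]
contact_force: [-0.7, 0.3, 0.3]
grip_width: -0.0001
grip_force: 0.0
t 6.55 tcp [ 0.4569 -0.1841  0.0898] box [-33.3  -0.4  89.8] tool x [-0.968 -0.252 -0.001] z [ 0.001 -0.001 -1.   ] yawerr 0.0 F [-0.7  0.3  0.3]
clock: 7.42
tool_pos: [0.4855, -0.1763, 0.0883]
eef_rot: [0.0, -0.127, 0.992, -0.0]
contact_force: [0.0, -1.0, -0.4]
grip_width: 0.0004
grip_force: 0.1
t 7.42 tcp [ 0.4855 -0.1763  0.0883] box [-3.7 -0.  88.3] tool x [-0.968 -0.253 -0.   ] z [ 0.  0. -1.] yawerr 0.0 F [ 0.  -1.  -0.4]
```

Next I push on in small steps until it meets the stop.

```bash
python3 -m jog '[-2,0,0,0,-1,-4,0,0,0,-1,-4,0,0,0,-1]';  python3 -c "from h import *;st()"
python3 -m jog '[-1,0,0,0,-1,-2,0,0,0,-1,-2,0,0,0,-1]';  python3 - <<'E'
from h import *
st();snap('side','d3')
cv2.imwrite('pics/c3.png',cv2.resize(cv2.imread('pics/d3.png')[200:320,150:290],None,fx=4,fy=4,interpolation=2))
E
```

```text
clock: 7.8
tool_pos: [0.4891, -0.1754, 0.0883]
eef_rot: [-0.0, -0.127, 0.992, -0.0]
contact_force: [-1.6, -0.2, 0.1]
grip_width: -0.0001
grip_force: 0.5
t 7.8 tcp [ 0.4891 -0.1754  0.0883] box [ 0.1 -0.1 88.3] tool x [-0.968 -0.252  0.   ] z [-0. -0. -1.] yawerr 0.0 F [-1.6 -0.2  0.1]
clock: 8.18
tool_pos: [0.491, -0.1749, 0.0883]
eef_rot: [0.0, -0.127, 0.992, -0.0]
contact_force: [-1.7, -0.7, 0.1]
grip_width: -0.0003
grip_force: 0.8
t 8.18 tcp [ 0.491  -0.1749  0.0883] box [ 2.1 -0.1 88.3] tool x [-0.968 -0.252 -0.   ] z [ 0. -0. -1.] yawerr 0.0 F [-1.7 -0.7  0.1]
```

View pics/c3.png

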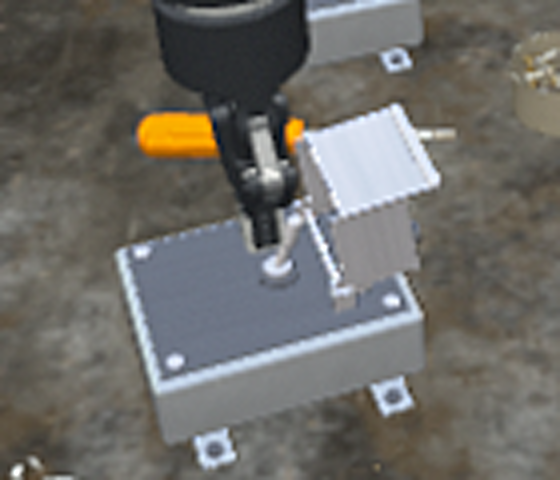

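The toggle (base (278,268), tip (297,215)) now leans to the rear. I'll push a little further until the force shows it is on the stop.

```bash
for i in 1; do python3 -m jog '[-1,0,0,0,-1,-1,0,0,0,-1]'; python3 -m jog '[-1,0,0,0,-1,-1,0,0,0,-1]'; python3 -m jog '[-1,0,0,0,-1,-1,0,0,0,-1]'; done;  python3 -c "from h import *;st()"
```

```text
clock: 8.48
tool_pos: [0.4917, -0.1747, 0.0883]
eef_rot: [-0.0, -0.127, 0.992, -0.0]
contact_force: [-3.9, -0.6, -0.8]
grip_width: 0.0002
grip_force: 1.8
clock: 8.72
tool_pos: [0.492, -0.1746, 0.0881]
eef_rot: [-0.001, -0.127, 0.992, -0.0]
contact_force: [-6.2, -2.0, 0.8]
grip_width: 0.0
grip_force: 3.7
clock: 8.98
tool_pos: [0.4923, -0.1746, 0.088]
eef_rot: [-0.002, -0.127, 0.992, -0.0]
contact_force: [-11.4, -3.4, 2.1]
grip_width: -0.0002
grip_force: 5.6
t 8.97 tcp [ 0.4923 -0.1746  0.088 ] box [ 3.4 -0.1 88. ] tool x [-0.968 -0.252  0.004] z [-0.004 -0.001 -1.   ] yawerr -0.0 F [-11.4  -3.4   2.1]
```

Force rises with no motion, so the toggle is on its stop. Now I back off, go up and over, and come down behind the bead.

```bash
python3 -m jog '[14,0,0,0,-1,14,0,-50,0,-1,14,0,-100,0,-1,-40,0,-100,0,-1,-90,0,-100,0,-1,-120,0,-100,0,-1,-120,0,-100,0,-1,-120,0,-60,0,-1,-120,0,-34,0,-1,-120,0,-34,0,-1]';  python3 - <<'E'
from h import *
st();snap('side','d4')
cv2.imwrite('pics/c4.png',cv2.resize(cv2.imread('pics/d4.png')[180:320,150:310],None,fx=4,fy=4,interpolation=2))
E
```

```text
clock: 10.22
tool_pos: [0.6091, -0.144, 0.1213]
eef_rot: [-0.001, -0.127, 0.992, 0.0]
contact_force: [0.4, -0.1, -0.4]
grip_width: 0.0001
grip_force: 0.0
t 10.22 tcp [ 0.6091 -0.144   0.1213] box [124.1   0.  121.3] tool x [-0.968 -0.252  0.002] z [-0.002  0.    -1.   ] yawerr -0.0 F [ 0.4 -0.1 -0.4]
```

View pics/c4.png

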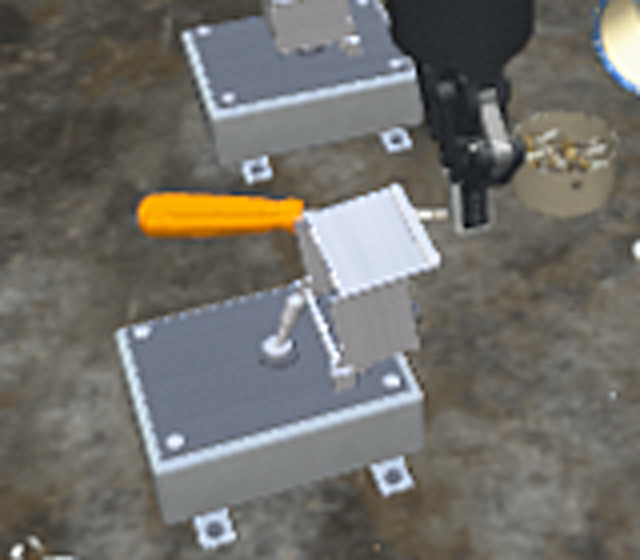

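```bash
python3 -m jog '[8,0,0,0,-1,17,0,0,0,-1,22,0,-4,0,-1,28,0,-9,0,-1,35,0,-15,0,-1,42,0,-18,0,-1,49,0,-21,0,-1,56,0,-23,0,-1]';  python3 -c "from h import *;st()"
python3 -m jog '[7,0,-1,0,-1,14,0,-2,0,-1,21,0,-2,0,-1,28,0,-2,0,-1,35,0,-2,0,-1,40,0,-1,0,-1,40,0,-1,0,-1,20,0,-20,0,-1,0,0,-60,0,-1,0,0,-100,0,-1,0,0,-100,0,-1]';  python3 - <<'E'
from h import *
st();snap('side','d5')
cv2.imwrite('pics/c5.png',cv2.resize(cv2.imread('pics/d5.png')[130:320,150:370],None,fx=3,fy=3,interpolation=2))
E
```

```text
clock: 11.28
tool_pos: [0.5553, -0.1581, 0.1455]
eef_rot: [-0.0, -0.127, 0.992, -0.0]
contact_force: [1.0, 0.2, 0.3]
grip_width: -0.0
grip_force: 0.1
t 11.28 tcp [ 0.5553 -0.1581  0.1455] box [ 6.850e+01 -1.000e-01  1.455e+02] tool x [-0.968 -0.252  0.   ] z [-0. -0. -1.] yawerr 0.0 F [1.  0.2 0.3]
clock: 12.65
tool_pos: [0.5568, -0.1579, 0.2477]
eef_rot: [0.002, -0.127, 0.992, -0.001]
contact_force: [0.2, -0.9, -0.5]
grip_width: -0.0
grip_force: 0.0
t 12.65 tcp [ 0.5568 -0.1579  0.2477] box [ 70.   -0.3 247.7] tool x [-0.968 -0.253 -0.004] z [ 0.004 -0.001 -1.   ] yawerr 0.0 F [ 0.2 -0.9 -0.5]
```

View pics/c5.png

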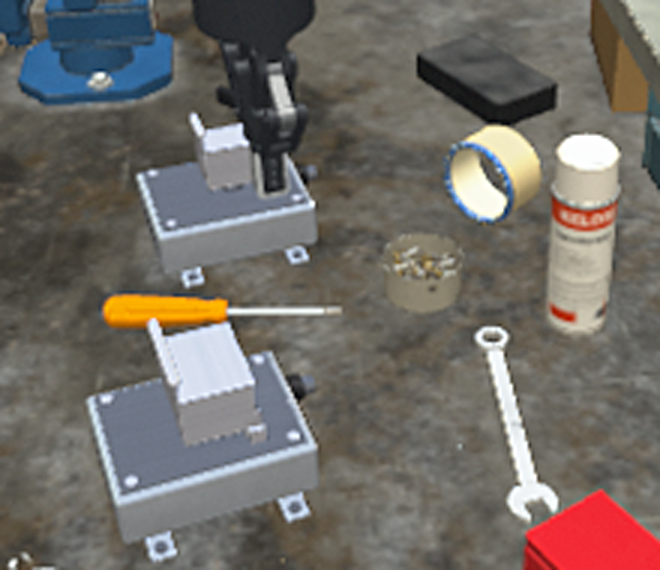

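The wide guard is shut (bead at (165,350)), the gripper is clear above it, and nothing else has moved. I'll let it settle, compare with the first side picture, then hand in.

```bash
python3 -m jog '[0,0,0,0,-1,0,0,0,0,-1,0,0,0,0,-1,0,0,0,0,-1]' >/dev/null; python3 - <<'E'
from h import *
a=load('d0')['img'].astype(int);b=snap('side','d6')['img'].astype(int)
print('guard region diff max',abs(a-b)[232:315,180:262].max(),'mean',abs(a-b)[232:315,180:262].mean())
if abs(a-b)[232:315,180:262].mean()<3: print(sign_off())
E
```

```text
guard region diff max 17 mean 0.9185522578117348
the job is handed in; nothing more can be done
None
```

The job is handed in: the wide box's toggle was pushed to its rear stop and its guard is shut again over it, with nothing else on the bench visibly moved, and no success verdict was returned at hand-in.

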